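# Push the house blank home in the branding jig

## Robot

A 6-joint arm with a two-finger parallel gripper is mounted at the origin on a cart in front of the work surface, level with it; the furniture and walls round the work are solid. World frame = base frame: x ahead of the robot, y to its left, z up, the work surface at z = 0. Lengths are in mm, angles in rad, forces in N, time in s.
With the tool pointing down it reaches from about 150 to 775 mm from the base axis. Payload 6.1 kg.
Tool frame: the origin (TCP) lies at the very end of the fingers, on their centre line; the grasp point (between the pads) lies 19 mm behind it; x points along the fingers, y is the direction in which the jaws open and shut, and the axes are right-handed (so a half turn about x gives the same grasp; the last joint's range is limited). The gripper opens to 85 mm and grips with 20 to 120 N. Pads are 22 mm wide; open, the fingers measure 114 mm over their backs; the gripper's body (76 mm by 85 mm) begins 54 mm behind the grasp point. The pads swing forward as they close: fully open they stand 13 mm farther back than shut.
Start: joints at [-1.296, 0.126, -0.04, 1.405, 0, 1.571], TCP at [142.455, -505.287, 231.295] pointing down, gripper open.
Joint ranges: [-2.72, 2.72], [-0.95, 1.95], [-1.27, 1.35], [-1.78, 2.02], [-1.46, 1.47], [-3.14, 3.14]. Speed limits (rad/s): [2.39, 2.39, 3.01, 3.14, 3.14, 3.14].

## Interface

Orientations are given as a unit quaternion [w, x, y, z].
In Python, from rig import * gives the robot as it stands.
- The arm moves only by the tool play_rows, never from a script. Its argument "increments" is a list of rows, each an object with "xyz": the shift along the tool's x, y, z as a fraction of full scale, a list of three; "twist": the turn, a rotation vector about the tool's x, y, z as a fraction of full scale, a list of three; "fingers": the opening, from 0 (shut) to 1 (fully open). A call has 1 to 8 rows; each row is the pose to reach, as a shift and turn from the pose commanded when the call began, along the tool's axes at that moment; what a row does not reach only later rows make up. Full scale, the value 1, is 0.2 m for a shift and 45 degrees for a turn. A row lasts 1/12 s, in which the tool goes at most 41.7 mm and 7.16 degrees, less where a joint would pass 70% of its speed; a pose out of reach is approached as far as the arm can. A call with a number of a shift or a turn outside -1 to 1 is refused whole. A call with a gripper value outside its range is refused whole. The fingers move at their own pace and stop on an object; "force" is the grip in N (left out, the last holds). Time passes only in rows, so rows that repeat a pose let the fingers close. It gives the time, the measured TCP pose, the force and the opening at its end, in the units of the state.
- state(): the state, without advancing time (a new reading comes with each control period).
- camera(name): name is "scene" or "top"; returns the picture (400x640x3 uint8, red, green, blue); there is no depth.
- calibration(name): a dict with "vertical_fov" (degrees; the focal length in pixels is half the picture's height over the tangent of half this angle, whatever the lens; pixels are square), "cx", "cy" (the principal point, pixels), "k1" (the pictures are not rectified: a ray, as slopes to the right and down, at radius r is drawn at 1 + k1 r^2 times it, then the intrinsics apply), "R" (3x3) and "t" (3): a world point X has camera coordinates R X + t. Camera axes: x right, y down, z forward; pixel columns grow to the right and rows downward; lengths in mm; the calibration is good to about 2 mm. A picture is of the moment at which its call begins. calibration takes no time and is no camera call.
- close_job(): hands the job in, once; it reports no verdict.
The state is a dict: "t": time; "joint_pos": joint angles; "dq": joint speeds; "effort": joint torques, N m; "ee_pos": TCP position; "tcp_rot": TCP orientation; "contact_force": force on the tool from outside, world axes, zero at the start; "ft_torque": the same for the moment, N m; "finger_gap": finger opening in mm.
Only numpy, scipy, OpenCV 4.12 (cv2) and the standard library are available. Lean on these libraries where they do the work, as an engineer would, in place of code of your own. Each camera call takes 0.05 s, during which the arm holds its last target. There are 200 camera calls.

## Task

Push the pale wooden house blank across the table until it is fully home in the corner of the dark L-shaped branding jig: its long side flat against the long rail and its base flat against the short end rail, chimney pointing away from the end rail. Only push it with the fingers: the blank keeps sliding on the table and is not lifted or tipped. Leave the jar, the toy houses and the sanding block where they stand.

Things in the scene. Friction and masses are not known exactly. Their poses are not given: they have to be found in the camera images.
- jig: L-shaped branding jig screwed to the table: two dark wooden rails 16 mm thick, 30 mm high, brass screws on top, no floor plate. Origin: the square inner corner, at table height. The blank belongs at x < 0, y < 0 of the jig's frame, on the table itself. Home, the blank's origin is at x = -38, y = -25 mm there, its +x along the jig's -x. z up; yaw -0.15 to 0.15 rad.
- long_rail (a point): Point on the inner face of the jig's long rail, 90 mm from the corner, 15 mm above the table. That face is the plane y = 0 of the jig's frame and runs from the corner 180 mm along the jig's -x (toward the robot); the rail lies to its left, at y = 0 to 16 mm. A fixed toy house, 115 mm high, stands left of it (world x 0.54 to 0.65, y over 0.24).
- end_rail (a point): Point on the inner face of the jig's short end rail, 30 mm from the corner, 15 mm above the table. That face is the plane x = 0 of the jig's frame and runs from the corner 60 mm along the jig's -y (to the right); the rail lies behind it, at x = 0 to 16 mm. A fixed crate of houses, up to 115 mm high, stands right of it (world x over 0.585, y under 0.085).
- blank: Loose toy-house blank, pale wood, dark framing on top, about 0.11 kg, lying on its back: a block 76 (x) x 50 (y) x 40 mm high (z), with a 45 degree gable and centred chimney at its +x end. Origin: centre of the block's underside; flat base at x = -38 mm, long sides at y = -25 and 25 mm; centre of mass near x = 10 mm. Starts up to 0.45 rad askew, some 3 to 14 cm off the rails.
- chimney_end (a point): Centre of the flat end face (18 mm wide, 40 mm high) of the blank's square chimney, 20 mm above the table, at x = +70 mm in the blank's frame; the gable's shoulders are at x = +38 mm.
- jar: Loose pale turned wooden jar with a lid, 47 mm across, 73 mm high; origin at the centre of its underside. To be left alone.
- oiled_house: Loose brown oiled toy house, upright, 58 x 56 mm, 125 mm high, standing left of the long rail; origin at the centre of its underside. To be left alone.
- sanding_block: Loose cork and wood sanding block, 39 x 65 mm, 28 mm high, lying behind the end rail; origin at the centre of its underside. To be left alone.
Mind the look-alikes: they are no part of the job. Of the things shaped like the jig, the wooden one is meant.

How it is judged (in metres and radians):
At the end, for the whole second after the job is handed in: The blank lies at rest flat on the table in the jig's corner: gap to each rail under 4 mm, square to the rails within 0.06 rad, chimney away from the end rail; the jar, brown house and sanding block are each within 15 mm of where they started (x of blank in the frame of jig between -0.042 and -0.035 m and y of blank in the frame of jig between -0.029 and -0.022 m and x of chimney_end in the frame of jig below -0.09 m and angle between the x axis of blank and the x axis of jig, either way round below 0.06 rad and angle between blank's own z axis and vertical below 0.06 rad and height (world z) of blank below 0.004 m and linear speed of blank below 0.01 m/s and distance of each of jar, oiled_house, sanding_block from where it was at the start of the episode below 0.015 m); the robot touches nothing.
It fails at once if the blank is lifted off the table (more than 12 mm) (height (world z) of blank above 0.012 m).
It fails at once if the blank is tipped (more than 0.25 rad) (angle between blank's own z axis and vertical above 0.25 rad).
It fails at once if the turned jar is moved more than 15 mm (distance of jar from where it was at the start of the episode above 0.015 m).
It fails at once if the brown house is moved more than 15 mm (distance of oiled_house from where it was at the start of the episode above 0.015 m).
It fails at once if the sanding block is moved more than 15 mm (distance of sanding_block from where it was at the start of the episode above 0.015 m).
It also fails if it takes over 56 s, if anything falls off the work surface, if the arm or the gripper's body presses on something with over 40 N, if the wrist force passes 120 N, or if a joint passes its speed limit or range.

## Working session

There is one attempt and no reset: what is moved stays moved. The work goes in short steps, Python scripts to look and compute and a tool call to move; the robot and the scene stay as the last step left them, time stands still between calls to the robot, and variables do not carry over. Pictures are saved under pics/ and viewed, about 8 in all and at most 12, crops included, and the job is handed in when it is done.

Besides the shell and the picture viewer there is one more tool, called after "Emit:" as name(argument=value, ...) on one line, values as JSON. play_rows: Moves the arm, as the interface text tells. Shift numbers are shares of 0.2 m and turn numbers shares of 45 degrees, none past 1 either way. Its arguments: {"type":"object","properties":{"increments":{"type":"array","items":{"type":"object","properties":{"xyz":{"type":"array","items":{"type":"number"}},"twist":{"type":"array","items":{"type":"number"}},"fingers":{"type":"number"}}}},"force":{"type":"number"}},"required":["increments"]}

```bash
mkdir -p pics; ls
cat > h.py <<'E'
from rig import *
import numpy as np, cv2
def K(name):
    c=calibration(name); f=200/np.tan(np.radians(c["vertical_fov"])/2); return c,f
def ray(name,px):
    c,f=K(name); d=(np.array(px,float)-[c["cx"],c["cy"]])/f
    u=cv2.undistortPoints(np.array([[px]],float),np.array([[f,0,c["cx"]],[0,f,c["cy"]],[0,0,1]]),np.array([c["k1"],0,0,0],float))[0,0]
    R=np.array(c["R"]);t=np.array(c["t"]); return -R.T@t, R.T@np.array([u[0],u[1],1])
def onplane(name,px,z):
    o,d=ray(name,px); return o+d*(z-o[2])/d[2]
def proj(name,X):
    c,f=K(name); p=np.array(c["R"])@np.array(X,float)+np.array(c["t"]); u=p[:2]/p[2]; u=u*(1+c["k1"]*(u@u)); return u*f+[c["cx"],c["cy"]]
def snap(name,fn):
    im=camera(name); cv2.imwrite("pics/"+fn,im[:,:,::-1]); return im
E
python3 - <<'E'
from h import *
for n in("scene","top"):
    snap(n,n+"0.png"); c,f=K(n); print(n,f,c["k1"],-np.array(c["R"]).T@np.array(c["t"]))
print(state())
E
```

```text
pics
scene 448.1330022828781 0.012281939991101411 [-178.02960724 1056.2709371   708.52085032]
top 432.9757133834323 -0.00656686403966065 [ 375.631578    196.58587612 1220.71469866]
{'t': 0.1, 'joint_pos': array([-1.29601050e+00,  1.26331229e-01, -4.05044378e-02,  1.40540448e+00,
        8.79512524e-06,  1.57083211e+00]), 'dq': array([-0.00190056, -0.0026297 ,  0.0032679 ,  0.00115121, -0.00122577,
       -0.00085748]), 'effort': array([-1.14324446e-04, -4.36907959e+01,  3.53603053e+01,  1.36965362e-02,
        1.49759562e-04, -2.39863851e-05]), 'ee_pos': array([ 142.35633876, -504.94802575,  230.60146318]), 'tcp_rot': array([-0.09632746, -0.70037802, -0.09733962,  0.70051171]), 'contact_force': array([-0.32988466, -0.48923568, -0.29416381]), 'ft_torque': array([ 0.00524615, -0.00893676, -0.01816649]), 'finger_gap': 85.59832608311811}
```

View pics/top0.png

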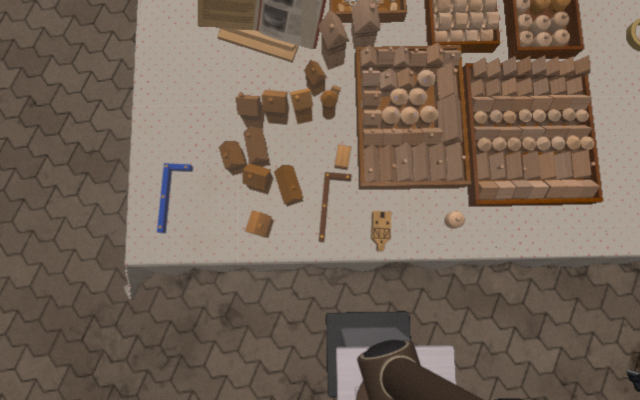

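View pics/scene0.png

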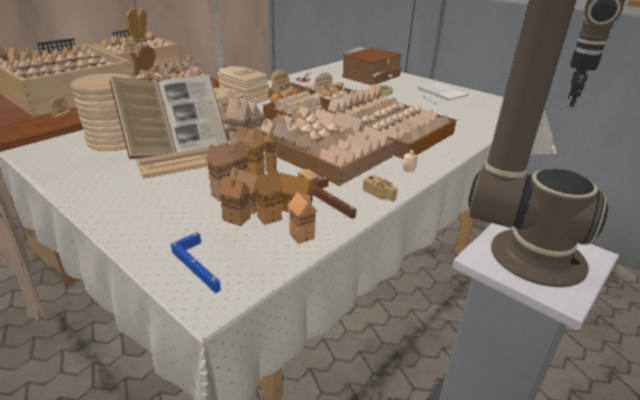

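Top view: dark wooden jig has its corner at about (328,177), long rail down to (322,240) and end rail to (350,177). The blank is at (381,228) with its chimney toward the robot, jar at (455,219), sanding block at (343,157), brown house at (259,223). Look-alikes: the blue L at (165,200), which isn't wood so it's rejected, and other pale or brown houses at (289,184), (257,178) and in the crates. These are upright or not pale. I'll check the choice in one crop.

Run:
```python
from h import *
im=cv2.imread("pics/top0.png")[140:260,305:415]
cv2.imwrite("pics/crop0.png",cv2.resize(im,None,fx=5,fy=5,interpolation=cv2.INTER_CUBIC))
```

```text
(no output)
```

View pics/crop0.png

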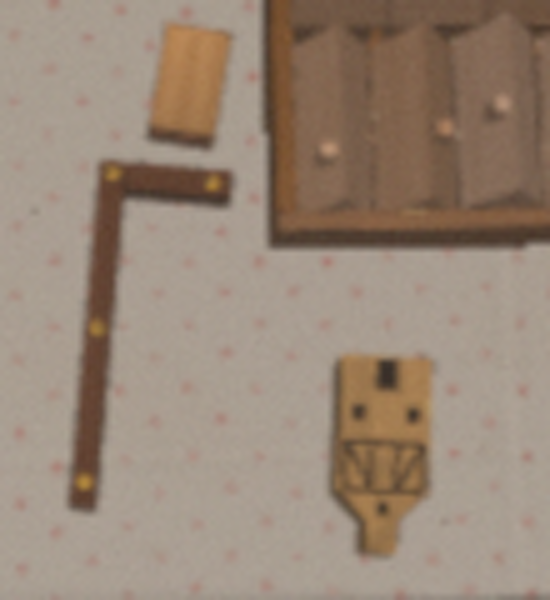

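The crop shows the dark wooden L with brass screws (inner corner at crop (122,195)) and the pale blank, base up-image and chimney down-image. The sanding block lies just beyond the end rail. Now measuring.

```bash
cat > meas.py <<'E'
from h import *
def fitline(P):
    c=P.mean(0); u=np.linalg.svd(P-c)[2][0]; return c,u
def biggest(m,roi):
    k=np.zeros_like(m); x0,y0,x1,y1=roi; k[y0:y1,x0:x1]=m[y0:y1,x0:x1]
    C=max(cv2.findContours(k,cv2.RETR_EXTERNAL,cv2.CHAIN_APPROX_NONE)[0],key=cv2.contourArea); o=np.zeros_like(m); cv2.drawContours(o,[C],-1,255,-1); return C[:,0,:],o
def world(pts,z): return np.array([onplane("top",p,z)[:2] for p in pts])
def blank(im,roi):
    h=cv2.cvtColor(im,cv2.COLOR_RGB2HSV); m=((h[...,1]>75)&(h[...,2]>105)&(h[...,0]<25)).astype(np.uint8)*255
    C,o=biggest(cv2.morphologyEx(m,cv2.MORPH_CLOSE,np.ones((5,5))),roi)
    ys,xs=np.nonzero(o); W=world(np.c_[xs,ys],40); return W,o
def pose(W):
    # block+gable+chimney outline at z=40: principal axis, then extents
    c=W.mean(0); u=np.linalg.svd(W-c,full_matrices=False)[2][0]
    if u[0]>0:u=-u          # +x (chimney) toward robot
    v=np.array([-u[1],u[0]]); a=(W-c)@u; b=(W-c)@v
    s=(a>a.min()+8)&(a<a.min()+70)
    # refine yaw with centreline of block
    bins=np.arange(a.min()+6,a.min()+66,4); A=[];B=[]
    for q in bins:
        w=(a>=q)&(a<q+4); A.append(q+2);B.append((b[w].min()+b[w].max())/2)
    k=np.polyfit(A,B,1); yaw=np.arctan2(u[1],u[0])+np.arctan(k[0])
    u=np.array([np.cos(yaw),np.sin(yaw)]);v=np.array([-u[1],u[0]])
    a=W@u;b=W@v; w=(a<a.min()+66)
    L=np.ptp(a); o=u*((a.min()+38+a.max()-70)/2)+v*((np.percentile(b[w],1)+np.percentile(b[w],99))/2)
    return o,yaw,L,np.ptp(b)
E
python3 - <<'E'
from meas import *
im=cv2.imread("pics/top0.png")[:,:,::-1].copy()
W,o=blank(im,(355,205,405,258)); print("blank",pose(W))
h=cv2.cvtColor(im,cv2.COLOR_RGB2HSV); m=((h[...,2]<125)&(h[...,1]>60)).astype(np.uint8)*255
C,oj=biggest(cv2.morphologyEx(m,cv2.MORPH_CLOSE,np.ones((3,3))),(310,168,358,248))
ys,xs=np.nonzero(oj); W=world(np.c_[xs,ys],30)
# long rail: right of/left edges per row between rows
R=np.arange(188,236); le=np.array([[xs[ys==r].min(),r] for r in R]);ri=np.array([[xs[ys==r].max(),r] for r in R])
Pl=world(le+[-.5,0],30);Pr=world(ri+[.5,0],30); 
for P in(Pl,Pr): print("long edge",np.polyfit(P[:,0],P[:,1],1),np.polyval(np.polyfit(P[:,0],P[:,1],1),500))
Cc=np.arange(333,349); to=np.array([[c,ys[xs==c].min()] for c in Cc]);bo=np.array([[c,ys[xs==c].max()] for c in Cc])
for P in(world(to+[0,-.5],30),world(bo+[0,.5],30)): k=np.polyfit(P[:,1],P[:,0],1);print("end edge",k,np.polyval(k,180))
print("ext",W.min(0),W.max(0))
# brass screws
b=((h[...,0]>12)&(h[...,0]<32)&(h[...,1]>110)&(h[...,2]>120)).astype(np.uint8); b[:, :310]=0;b[:168]=0;b[248:]=0;b[:,358:]=0
for c in cv2.connectedComponentsWithStats(b)[3][1:]: print("screw",c,onplane("top",c,30))
for n,px,z in(("jar",(455,219),73),("house",(259,223),100),("sand",(343,157),28)): print(n,onplane("top",px,z))
E
```

```text
blank (array([482.83009815,  28.65698169]), np.float64(3.0752199048078914), np.float64(107.91315097070583), np.float64(53.16942380064642))
long edge [-1.12147762e-01  2.50646138e+02] 194.57225741196902
long edge [-1.11940799e-01  2.35622591e+02] 179.65219126983538
end edge [1.14693963e-01 6.15279245e+02] 635.9241581980322
end edge [1.20253190e-01 5.95167994e+02] 616.8135684054765
ext [441.26412134 108.31954055] [634.19182743 198.82791034]
screw [327. 174.] [628.45827419 172.84460948  30.        ]
screw [347.125 176.125] [621.25608769 116.56051551  30.        ]
screw [323.875 205.125] [540.45763488 183.45261565  30.        ]
screw [321.36363636 235.90909091] [455.28132465 192.12457821  30.        ]
jar [ 490.44908817 -163.9891494    73.        ]
house [487.17338902 353.74167737 100.        ]
sand [677.0599773  126.48161725  28.        ]
```

```bash
cat > plan.py <<'E'
from h import *
from scipy.spatial.transform import Rotation as Ro
C=np.array([619.,166.]); Y=-0.1115
J=np.array([[np.cos(Y),-np.sin(Y)],[np.sin(Y),np.cos(Y)]])
def Rt(q): return Ro.from_quat(np.r_[q[1:],q[0]])
def jig(p): return J.T@(np.array(p)[:2]-C)
def plan(jx,jy,z,jaw):
    "jaw: world angle of tool y (mod pi); tool x down"
    s=state(); R=Rt(s["tcp_rot"]); c=[]
    for k in(0,np.pi):
        a=jaw+k; y=np.array([np.cos(a),np.sin(a),0]); x=np.array([0,0,-1.]); T=Ro.from_matrix(np.c_[x,y,np.cross(x,y)])
        c.append((R.inv()*T).as_rotvec())
    tw=min(c,key=np.linalg.norm)
    d=R.inv().apply(np.r_[J@[jx,jy]+C,z]-s["ee_pos"])
    print("to",np.r_[J@[jx,jy]+C,z].round(1),"xyz",(d/200).round(3),"twist",(np.degrees(tw)/45).round(3))
def show():
    s=state(); print("t",s["t"],"tcp",s["ee_pos"].round(1),"jig",jig(s["ee_pos"]).round(1),"F",s["contact_force"].round(1),"gap",s["finger_gap"].round(1),"\naxes",Rt(s["tcp_rot"]).as_matrix().round(3).tolist())
E
python3 -c "
from plan import *
print(jig([482.8,27])); show(); plan(-125,-215,230,Y)"
```

```text
[-119.88783413 -153.29170633]Traceback (most recent call last):
  File "<string>", line 3, in <module>
    print(jig([482.8,27])); show(); plan(-125,-215,230,Y)
                            ~~~~^^
  File "plan.py", line 17, in show
    s=state(); print("t",s["t"],"tcp",s["ee_pos"].round(1),"jig",jig(s["ee_pos"]).round(1),"F",s["contact_force"].round(1),"gap",s["finger_gap"].round(1),"\naxes",Rt(s["tcp_rot"]).as_matrix().round(3).tolist())
                                                                                                                                 ^^^^^^^^^^^^^^^^^^^^^
AttributeError: 'float' object has no attribute 'round'
```

```bash
sed -i 's/s\["finger_gap"\].round(1)/round(s["finger_gap"],1)/' plan.py; python3 -c "
from plan import *
show(); plan(-125,-215,230,Y)"
```

```text
t 0.1 tcp [ 142.4 -504.9  230.6] jig [-399.  -719.8] F [-0.3 -0.5 -0.3] gap 85.6 
axes [[-0.0, 0.271, -0.962], [0.001, -0.962, -0.271], [-1.0, -0.001, -0.0]]
to [470.9 -33.8 230. ] xyz [ 0.006 -1.822 -2.22 ] twist [-1.508e+00 -1.000e-03  2.000e-03]
```

Emit:
play_rows(increments=[{"xyz": [0,-0.8,-1.0],"twist": [-0.75,0,0],"fingers": 0.41},{"xyz": [0,-0.8,-1.0],"twist": [-0.75,0,0],"fingers": 0.41},{"xyz": [0,-0.8,-1.0],"twist": [-0.75,0,0],"fingers": 0.41},{"xyz": [0,-0.8,-1.0],"twist": [-0.75,0,0],"fingers": 0.41},{"xyz": [0,-0.8,-1.0],"twist": [-0.75,0,0],"fingers": 0.41},{"xyz": [0,-0.8,-1.0],"twist": [-0.75,0,0],"fingers": 0.41},{"xyz": [0,-0.8,-1.0],"twist": [-0.75,0,0],"fingers": 0.41}])

```text
t: 0.68
ee_pos: [293.7, -292.6, 231.3]
tcp_rot: [0.297, 0.642, 0.298, -0.641]
contact_force: [0.1, -1.0, -0.8]
finger_gap: 35.1
```

```bash
python3 -c "
from plan import *
show(); plan(-125,-215,230,Y)"
```

```text
t 0.6833 tcp [ 293.7 -292.6  231.3] jig [-272.3 -491.9] F [ 0.1 -1.  -0.8] gap 35.1 
axes [[0.001, 0.764, -0.645], [0.002, -0.645, -0.764], [-1.0, -0.0, -0.002]]
to [470.9 -33.8 230. ] xyz [ 0.01  -0.158 -1.56 ] twist [-0.751 -0.003 -0.   ]
```

Emit:
play_rows(increments=[{"xyz": [0,-0.1,-1.0],"twist": [-0.75,0,0],"fingers": 0.41},{"xyz": [0,-0.1,-1.0],"twist": [-0.75,0,0],"fingers": 0.41},{"xyz": [0,-0.1,-1.0],"twist": [-0.75,0,0],"fingers": 0.41},{"xyz": [0,-0.1,-1.0],"twist": [-0.75,0,0],"fingers": 0.41},{"xyz": [0,-0.1,-1.0],"twist": [-0.75,0,0],"fingers": 0.41},{"xyz": [0,-0.1,-1.0],"twist": [-0.75,0,0],"fingers": 0.41},{"xyz": [0,-0.1,-1.0],"twist": [-0.75,0,0],"fingers": 0.41}])

```text
t: 1.27
ee_pos: [406.7, -130.7, 230.8]
tcp_rot: [-0.47, -0.527, -0.471, 0.528]
contact_force: [-0.2, 0.1, 0.4]
finger_gap: 34.8
```

```bash
python3 -c "
from plan import *
show(); plan(-125,-215,60,Y)"
```

```text
t 1.2667 tcp [ 406.7 -130.7  230.8] jig [-177.9 -318.5] F [-0.2  0.1  0.4] gap 34.8 
axes [[-0.001, 0.993, -0.114], [-0.0, -0.114, -0.993], [-1.0, -0.001, 0.0]]
to [470.9 -33.8  60. ] xyz [ 0.854  0.264 -0.518] twist [-0.004  0.     0.001]
```

Emit:
play_rows(increments=[{"xyz": [0,0.265,-0.52],"fingers": 0.41},{"xyz": [0,0.265,-0.52],"fingers": 0.41},{"xyz": [0,0.265,-0.52],"fingers": 0.41},{"xyz": [0.2,0.265,-0.52],"fingers": 0.41},{"xyz": [0.4,0.265,-0.52],"fingers": 0.41},{"xyz": [0.6,0.265,-0.52],"fingers": 0.41},{"xyz": [0.8,0.265,-0.52],"fingers": 0.41},{"xyz": [0.9,0.265,-0.52],"fingers": 0.41}])

```text
schema error: expected keys xyz, twist, fingers
```

```bash
python3 -c "
from plan import *
show(); plan(-125,-215,12,Y);snap('top','top1.png')
im=cv2.imread('pics/top1.png')[140:260,305:465]
cv2.imwrite('pics/crop1.png',cv2.resize(im,None,fx=5,fy=5,interpolation=cv2.INTER_CUBIC))"
```

```text
t 1.2667 tcp [ 406.7 -130.7  230.8] jig [-177.9 -318.5] F [-0.2  0.1  0.4] gap 34.8 
axes [[-0.001, 0.993, -0.114], [-0.0, -0.114, -0.993], [-1.0, -0.001, 0.0]]
to [470.9 -33.8  12. ] xyz [ 1.094  0.264 -0.518] twist [-0.004  0.     0.001]
```

View pics/crop1.png

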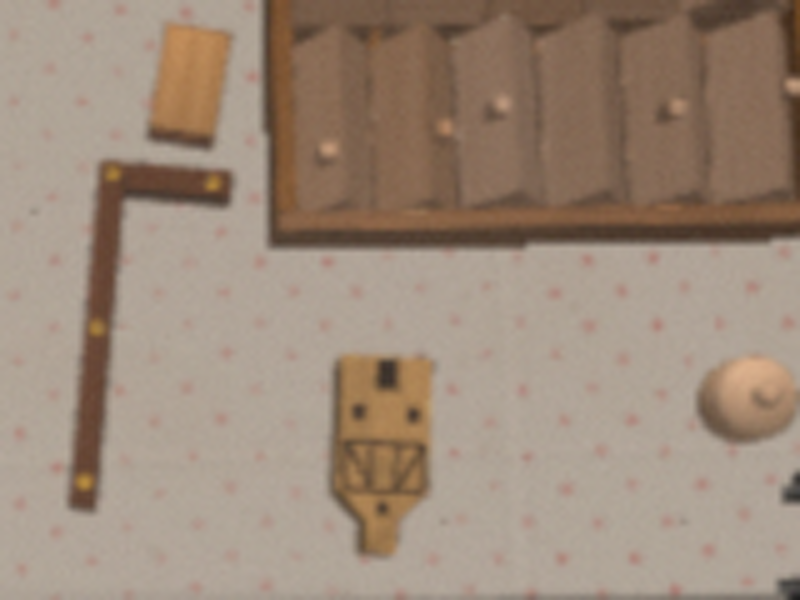

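The row call was refused (missing twist), so the arm hasn't moved. The picture (crop) shows the unchanged scene with the fingers just entering at right.

Emit:
play_rows(increments=[{"xyz": [0,0.265,-0.52],"twist": [0,0,0],"fingers": 0.41},{"xyz": [0,0.265,-0.52],"twist": [0,0,0],"fingers": 0.41},{"xyz": [0,0.265,-0.52],"twist": [0,0,0],"fingers": 0.41},{"xyz": [0.2,0.265,-0.52],"twist": [0,0,0],"fingers": 0.41},{"xyz": [0.4,0.265,-0.52],"twist": [0,0,0],"fingers": 0.41},{"xyz": [0.6,0.265,-0.52],"twist": [0,0,0],"fingers": 0.41},{"xyz": [0.8,0.265,-0.52],"twist": [0,0,0],"fingers": 0.41},{"xyz": [0.9,0.265,-0.52],"twist": [0,0,0],"fingers": 0.41}])

```text
t: 1.98
ee_pos: [467.8, -36.5, 46.8]
tcp_rot: [-0.467, -0.528, -0.47, 0.531]
contact_force: [-0.4, -0.7, -0.1]
finger_gap: 35.0
```

```bash
python3 -c "
from plan import *
show(); plan(-125,-215,12,Y);snap('top','top2.png')
im=cv2.imread('pics/top2.png')[140:260,305:465]
cv2.imwrite('pics/crop2.png',cv2.resize(im,None,fx=5,fy=5,interpolation=cv2.INTER_CUBIC))"
```

```text
t 1.9833 tcp [467.8 -36.5  46.8] jig [-127.7 -218.1] F [-0.4 -0.7 -0.1] gap 35.0 
axes [[-0.006, 0.993, -0.121], [0.0, -0.121, -0.993], [-1.0, -0.006, 0.001]]
to [470.9 -33.8  12. ] xyz [ 0.174  0.014 -0.016] twist [-0.013  0.001  0.007]
```

View pics/crop2.png

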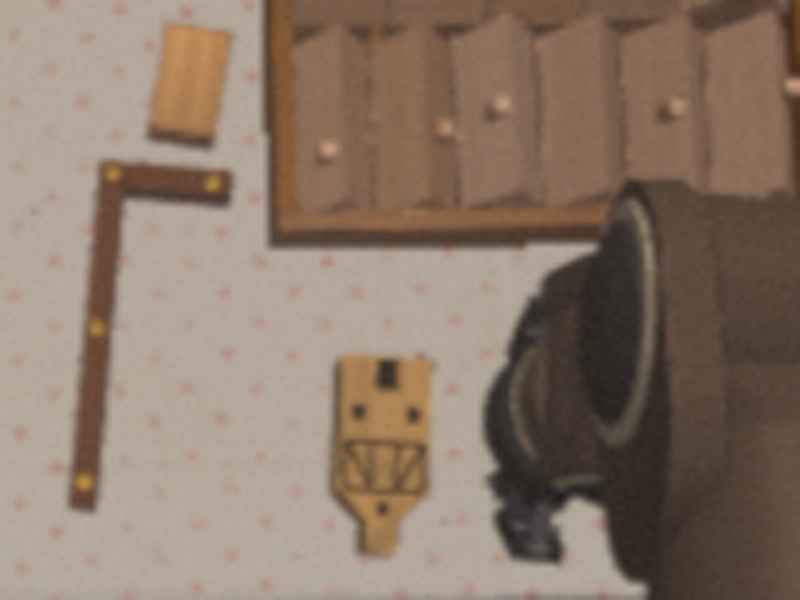

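The gripper stands right of the blank and clear of it (crop (530,530)); the arm is above the jar and the crate edge. Now lowering and starting the push.

Emit:
play_rows(increments=[{"xyz": [0.1,0.01,0],"twist": [0,0,0],"fingers": 0.41},{"xyz": [0.175,0.01,0],"twist": [0,0,0],"fingers": 0.41},{"xyz": [0.175,0.01,0],"twist": [0,0,0],"fingers": 0.41},{"xyz": [0.175,0.01,-0.04],"twist": [0,0,0],"fingers": 0.41},{"xyz": [0.175,0.01,-0.08],"twist": [0,0,0],"fingers": 0.41},{"xyz": [0.175,0.01,-0.11],"twist": [0,0,0],"fingers": 0.41},{"xyz": [0.175,0.01,-0.14],"twist": [0,0,0],"fingers": 0.41},{"xyz": [0.175,0.01,-0.17],"twist": [0,0,0],"fingers": 0.41}])

```text
t: 2.7
ee_pos: [477.7, -0.7, 17.3]
tcp_rot: [0.47, 0.529, 0.469, -0.528]
contact_force: [0.3, -1.4, 1.1]
finger_gap: 34.9
```

```bash
python3 -c "
from plan import *
show(); plan(-125,-70,12,Y)
from meas import *
W,o=blank(snap('top','top3.png'),(325,195,405,258)); p=pose(W);print(p,jig(p[0]),p[1]-np.pi-Y)"
```

```text
t 2.7 tcp [477.7  -0.7  17.3] jig [-121.8 -181.4] F [ 0.3 -1.4  1.1] gap 34.9 
axes [[0.002, 0.993, -0.117], [-0.001, -0.117, -0.993], [-1.0, 0.002, 0.0]]
to [487.  110.3  12. ] xyz [ 0.026 -0.019 -0.557] twist [-0.008  0.    -0.002]
(array([483.99870872,  36.78902727]), np.float64(3.096042583339266), np.float64(109.10164182887195), np.float64(51.692298752825856)) [-119.78578537 -143.43008661] 0.06594992974947285
```

Emit:
play_rows(increments=[{"xyz": [0.01,0,-0.04],"twist": [0,0,0],"fingers": 0.41},{"xyz": [0.02,0,-0.08],"twist": [0,0,0],"fingers": 0.41},{"xyz": [0.02,0,-0.12],"twist": [0,0,0],"fingers": 0.41},{"xyz": [0.02,0,-0.16],"twist": [0,0,0],"fingers": 0.41},{"xyz": [0.02,0,-0.2],"twist": [0,0,0],"fingers": 0.41},{"xyz": [0.02,0,-0.24],"twist": [0,0,0],"fingers": 0.41},{"xyz": [0.02,0,-0.28],"twist": [0,0,0],"fingers": 0.41},{"xyz": [0.02,0,-0.3],"twist": [0,0,0],"fingers": 0.41}])

```text
t: 3.42
ee_pos: [484.3, 59.3, 12.3]
tcp_rot: [0.47, 0.528, 0.47, -0.528]
contact_force: [0.1, -0.4, 0.1]
finger_gap: 35.0
```

```bash
python3 -c "
from plan import *
show(); plan(-122,-70,12,Y)
from meas import *
W,o=blank(snap('top','top4.png'),(327,195,400,258)); p=pose(W);print(p,jig(p[0]),p[1]-np.pi-Y)"
```

```text
t 3.4167 tcp [484.3  59.3  12.3] jig [-122. -121.] F [ 0.1 -0.4  0.1] gap 35.0 
axes [[-0.0, 0.993, -0.117], [0.0, -0.117, -0.993], [-1.0, -0.0, -0.0]]
to [490. 110.  12.] xyz [ 0.001 -0.001 -0.255] twist [-0.007 -0.     0.   ]
(array([491.93807714,  98.75333606]), np.float64(-3.1997059149166676), np.float64(106.92052599284534), np.float64(49.607698802161906)) [-118.7904315   -80.96715035] -6.22979856850646
```

Emit:
play_rows(increments=[{"xyz": [0,0,-0.04],"twist": [0,0,0],"fingers": 0.41},{"xyz": [0,0,-0.08],"twist": [0,0,0],"fingers": 0.41},{"xyz": [0,0,-0.11],"twist": [0,0,0],"fingers": 0.41},{"xyz": [0,0,-0.14],"twist": [0,0,0],"fingers": 0.41},{"xyz": [0,0,-0.17],"twist": [0,0,0],"fingers": 0.41},{"xyz": [0,0,-0.19],"twist": [0,0,0],"fingers": 0.41},{"xyz": [0,0,-0.21],"twist": [0,0,0],"fingers": 0.41},{"xyz": [0,0,-0.22],"twist": [0,0,0],"fingers": 0.41}])

```text
t: 4.13
ee_pos: [489.4, 102.4, 12.3]
tcp_rot: [0.47, 0.529, 0.47, -0.529]
contact_force: [0.4, -1.2, 0.6]
finger_gap: 35.1
```

```bash
python3 -c "
from plan import *
show(); plan(-122,-61,12,Y)
from meas import *
W,o=blank(snap('top','top5.png'),(327,192,400,258)); p=pose(W);print(p,jig(p[0]),p[1]%(2*np.pi)-np.pi-Y)
im=cv2.imread('pics/top5.png')[140:260,305:425]
cv2.imwrite('pics/crop5.png',cv2.resize(im,None,fx=5,fy=5,interpolation=cv2.INTER_CUBIC))"
```

```text
t 4.1333 tcp [489.4 102.4  12.3] jig [-121.7  -77.6] F [ 0.4 -1.2  0.6] gap 35.1 
axes [[0.0, 0.993, -0.117], [-0.0, -0.117, -0.993], [-1.0, 0.0, 0.0]]
to [491. 119.  12.] xyz [ 0.002 -0.002 -0.083] twist [-0.008  0.    -0.   ]
(array([495.94327615, 146.365433  ]), np.float64(-3.0636214527130576), np.float64(108.01260743541212), np.float64(45.805929364324854)) [-120.10785922  -33.20505473] 0.18947120087673547
```

View pics/crop5.png

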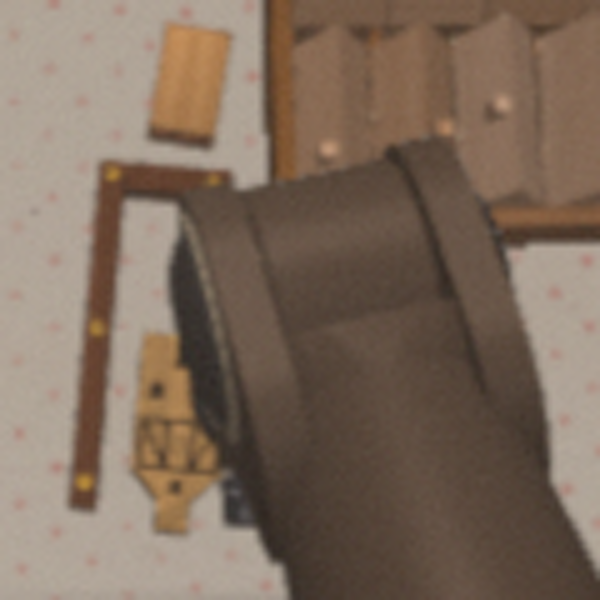

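The arm hides part of the blank, so the fit from this image is invalid. The visible left side (crop x≈138) is parallel to the rail, with about 16 mm left to go, which agrees with the TCP reading. Finishing the side push slowly.

Emit:
play_rows(increments=[{"xyz": [0,0,-0.02],"twist": [0,0,0],"fingers": 0.41},{"xyz": [0,0,-0.035],"twist": [0,0,0],"fingers": 0.41},{"xyz": [0,0,-0.05],"twist": [0,0,0],"fingers": 0.41},{"xyz": [0,0,-0.06],"twist": [0,0,0],"fingers": 0.41},{"xyz": [0,0,-0.07],"twist": [0,0,0],"fingers": 0.41},{"xyz": [0,0,-0.075],"twist": [0,0,0],"fingers": 0.41},{"xyz": [0,0,-0.08],"twist": [0,0,0],"fingers": 0.41},{"xyz": [0,0,-0.085],"twist": [0,0,0],"fingers": 0.41}])

```text
t: 4.85
ee_pos: [491.3, 118.8, 12.3]
tcp_rot: [-0.47, -0.529, -0.47, 0.529]
contact_force: [-0.6, 0.2, 1.0]
finger_gap: 34.7
```

```bash
python3 -c "
from plan import *
show()"
```

```text
t 4.85 tcp [491.3 118.8  12.3] jig [-121.6  -61.1] F [-0.6  0.2  1. ] gap 34.7 
axes [[0.0, 0.993, -0.118], [-0.0, -0.118, -0.993], [-1.0, 0.0, 0.0]]
```

No rail force yet; continuing in 1 mm steps until it presses.

Emit:
play_rows(increments=[{"xyz": [0,0,-0.005],"twist": [0,0,0],"fingers": 0.41},{"xyz": [0,0,-0.01],"twist": [0,0,0],"fingers": 0.41},{"xyz": [0,0,-0.015],"twist": [0,0,0],"fingers": 0.41},{"xyz": [0,0,-0.015],"twist": [0,0,0],"fingers": 0.41}])

```text
t: 5.18
ee_pos: [491.7, 119.0, 12.4]
tcp_rot: [-0.471, -0.527, -0.468, 0.53]
contact_force: [-0.2, -12.0, 2.6]
finger_gap: 34.9
```

```bash
python3 -c "
from plan import *
show()"
```

```text
t 5.1833 tcp [491.7 119.   12.4] jig [-121.3  -60.9] F [ -0.2 -12.    2.6] gap 34.9 
axes [[0.0, 0.993, -0.119], [-0.007, -0.119, -0.993], [-1.0, 0.001, 0.006]]
```

Rail contact is confirmed (12 N at jig y −60.9, model −61). Backing off, rising and going round to the chimney end.

Emit:
play_rows(increments=[{"xyz": [0,0,0.08],"twist": [0,0,0],"fingers": 0.41},{"xyz": [0,0,0.15],"twist": [0,0,0],"fingers": 0.41},{"xyz": [-0.2,0,0.15],"twist": [0,0,0],"fingers": 0.41},{"xyz": [-0.35,0,0.15],"twist": [0,0,0],"fingers": 0.2},{"xyz": [-0.35,-0.2,0.1],"twist": [0,0,0],"fingers": 0},{"xyz": [-0.35,-0.4,0],"twist": [0,0,0],"fingers": 0},{"xyz": [-0.35,-0.55,-0.15],"twist": [0,0,0],"fingers": 0},{"xyz": [-0.35,-0.55,-0.18],"twist": [0,0,0],"fingers": 0}])

```text
t: 5.85
ee_pos: [382.6, 172.5, 82.5]
tcp_rot: [-0.469, -0.528, -0.471, 0.528]
contact_force: [-0.5, -0.2, -0.5]
finger_gap: -0.0
```

```bash
python3 -c "
from plan import *
show(); plan(-230,-25,12,Y)
from meas import *
W,o=blank(snap('top','top6.png'),(320,190,400,258)); p=pose(W);print(p,jig(p[0]),p[1]%(2*np.pi)-np.pi-Y)
im=cv2.imread('pics/top6.png')[140:270,295:415]
cv2.imwrite('pics/crop6.png',cv2.resize(im,None,fx=4.5,fy=4.5,interpolation=cv2.INTER_CUBIC))"
```

```text
t 5.85 tcp [382.6 172.5  82.5] jig [-235.7  -19.8] F [-0.5 -0.2 -0.5] gap -0.0 
axes [[-0.002, 0.993, -0.115], [0.002, -0.115, -0.993], [-1.0, -0.002, -0.002]]
to [387.6 166.7  12. ] xyz [0.352 0.029 0.026] twist [-0.005 -0.002  0.003]
(array([543.2768682, 173.648043 ]), np.float64(-2.7265570027195785), np.float64(108.61584267472074), np.float64(87.82224332515494)) [-76.10390575  -0.82509451] 0.5265356508702147
```

View pics/crop6.png

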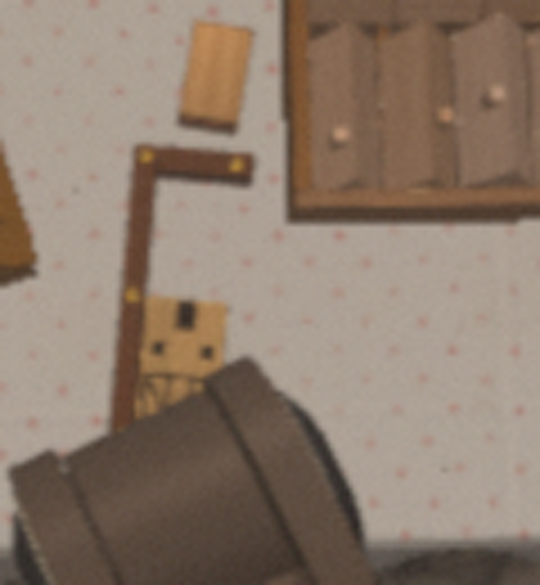

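The blank lies flush on the long rail (left side at crop x≈143, base at crop row 300). Now lowering behind the chimney.

Emit:
play_rows(increments=[{"xyz": [0,0.025,0.015],"twist": [0,0,0],"fingers": 0},{"xyz": [0.15,0.025,0.015],"twist": [0,0,0],"fingers": 0},{"xyz": [0.28,0.025,0.015],"twist": [0,0,0],"fingers": 0},{"xyz": [0.35,0.025,0.015],"twist": [0,0,0],"fingers": 0},{"xyz": [0.35,0.06,0.015],"twist": [0,0,0],"fingers": 0},{"xyz": [0.35,0.09,0.015],"twist": [0,0,0],"fingers": 0},{"xyz": [0.35,0.12,0.015],"twist": [0,0,0],"fingers": 0},{"xyz": [0.35,0.15,0.015],"twist": [0,0,0],"fingers": 0}])

```text
t: 6.57
ee_pos: [418.4, 163.8, 13.5]
tcp_rot: [0.47, 0.53, 0.469, -0.528]
contact_force: [-0.9, -0.2, -0.4]
finger_gap: 0.0
```

```bash
python3 -c "
from plan import *
show(); plan(-150,-23,12,Y)"
```

```text
t 6.5667 tcp [418.4 163.8  13.5] jig [-199.1  -24.5] F [-0.9 -0.2 -0.4] gap 0.0 
axes [[0.002, 0.993, -0.119], [0.001, -0.119, -0.993], [-1.0, 0.002, -0.001]]
to [467.4 159.8  12. ] xyz [ 0.008  0.246 -0.009] twist [-0.009 -0.001 -0.002]
```

Emit:
play_rows(increments=[{"xyz": [0,0.03,-0.005],"twist": [0,0,0],"fingers": 0},{"xyz": [0,0.06,-0.005],"twist": [0,0,0],"fingers": 0},{"xyz": [0,0.09,-0.005],"twist": [0,0,0],"fingers": 0},{"xyz": [0,0.12,-0.005],"twist": [0,0,0],"fingers": 0},{"xyz": [0,0.15,-0.005],"twist": [0,0,0],"fingers": 0},{"xyz": [0,0.18,-0.005],"twist": [0,0,0],"fingers": 0},{"xyz": [0,0.21,-0.005],"twist": [0,0,0],"fingers": 0},{"xyz": [0,0.23,-0.005],"twist": [0,0,0],"fingers": 0}])

```text
t: 7.23
ee_pos: [462.8, 159.5, 12.3]
tcp_rot: [0.47, 0.529, 0.47, -0.528]
contact_force: [-0.6, 1.0, 1.4]
finger_gap: -0.3
```

```bash
python3 -c "
from plan import *
show(); plan(-122,-23,12,Y)
snap('top','top7.png');im=cv2.imread('pics/top7.png')[140:270,295:415]
cv2.imwrite('pics/crop7.png',cv2.resize(im,None,fx=4.5,fy=4.5,interpolation=cv2.INTER_CUBIC))"
```

```text
t 7.2333 tcp [462.8 159.5  12.3] jig [-154.5  -23.8] F [-0.6  1.   1.4] gap -0.3 
axes [[0.0, 0.993, -0.118], [0.0, -0.118, -0.993], [-1.0, 0.0, -0.0]]
to [495.2 156.7  12. ] xyz [ 0.002  0.163 -0.005] twist [-0.008 -0.    -0.   ]
```

View pics/crop7.png

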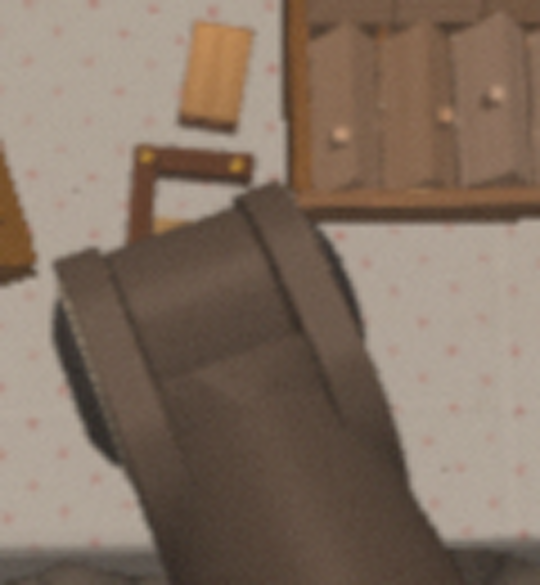

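The base edge shows at crop row 220, about 25 mm from the end rail, and the blank is still along the long rail. Continuing to the end rail.

Emit:
play_rows(increments=[{"xyz": [0,0.03,0],"twist": [0,0,0],"fingers": 0},{"xyz": [0,0.055,0],"twist": [0,0,0],"fingers": 0},{"xyz": [0,0.08,0],"twist": [0,0,0],"fingers": 0},{"xyz": [0,0.1,0],"twist": [0,0,0],"fingers": 0},{"xyz": [0,0.12,0],"twist": [0,0,0],"fingers": 0},{"xyz": [0,0.13,0],"twist": [0,0,0],"fingers": 0},{"xyz": [0,0.135,0],"twist": [0,0,0],"fingers": 0},{"xyz": [0,0.14,0],"twist": [0,0,0],"fingers": 0}])

```text
t: 7.95
ee_pos: [489.7, 156.2, 12.3]
tcp_rot: [-0.47, -0.529, -0.47, 0.529]
contact_force: [-1.2, 0.3, -0.1]
finger_gap: -0.1
```

```bash
python3 -c "
from plan import *
show(); plan(-122,-23,12,Y)"
```

```text
t 7.95 tcp [489.7 156.2  12.3] jig [-127.4  -24.1] F [-1.2  0.3 -0.1] gap -0.1 
axes [[-0.0, 0.993, -0.118], [0.0, -0.118, -0.993], [-1.0, -0.0, 0.0]]
to [495.2 156.7  12. ] xyz [ 0.001  0.027 -0.006] twist [-0.008  0.     0.   ]
```

Emit:
play_rows(increments=[{"xyz": [0,0.005,0],"twist": [0,0,0],"fingers": 0},{"xyz": [0,0.01,0],"twist": [0,0,0],"fingers": 0},{"xyz": [0,0.015,0],"twist": [0,0,0],"fingers": 0},{"xyz": [0,0.02,0],"twist": [0,0,0],"fingers": 0},{"xyz": [0,0.025,0],"twist": [0,0,0],"fingers": 0}])

```text
t: 8.37
ee_pos: [493.6, 155.7, 12.3]
tcp_rot: [-0.469, -0.528, -0.47, 0.529]
contact_force: [-8.8, 0.7, 6.2]
finger_gap: 0.0
```

```bash
python3 -c "
from plan import *
show()"
```

```text
t 8.3667 tcp [493.6 155.7  12.3] jig [-123.5  -24.2] F [-8.8  0.7  6.2] gap 0.0 
axes [[-0.002, 0.993, -0.117], [0.0, -0.117, -0.993], [-1.0, -0.002, -0.0]]
```

End-rail contact (8.8 N, where expected). One more small press, then back off clear of the view and check.

Emit:
play_rows(increments=[{"xyz": [0,0.008,0],"twist": [0,0,0],"fingers": 0},{"xyz": [0,0.008,0],"twist": [0,0,0],"fingers": 0},{"xyz": [0,-0.02,0],"twist": [0,0,0],"fingers": 0},{"xyz": [0,-0.15,0],"twist": [0,0,0],"fingers": 0},{"xyz": [-0.2,-0.25,0],"twist": [0,0,0],"fingers": 0},{"xyz": [-0.4,-0.4,0.1],"twist": [0,0,0],"fingers": 0},{"xyz": [-0.6,-0.6,0.4],"twist": [0,0,0],"fingers": 0},{"xyz": [-0.6,-0.7,0.8],"twist": [0,0,0],"fingers": 0}])

```text
t: 9.03
ee_pos: [378.7, 89.1, 115.8]
tcp_rot: [0.472, 0.529, 0.47, -0.526]
contact_force: [1.1, -1.1, 0.1]
finger_gap: -0.2
```

Emit:
play_rows(increments=[{"xyz": [0,0,0.3],"twist": [0,0,0],"fingers": 0},{"xyz": [0,0,0.6],"twist": [0,0,0],"fingers": 0},{"xyz": [0,0,0.8],"twist": [0,0,0],"fingers": 0},{"xyz": [0,0,0.9],"twist": [0,0,0],"fingers": 0},{"xyz": [0,0,0.9],"twist": [0,0,0],"fingers": 0}])

```text
t: 9.45
ee_pos: [356.3, -94.7, 113.1]
tcp_rot: [-0.47, -0.53, -0.467, 0.53]
contact_force: [0.5, 0.2, -0.3]
finger_gap: 0.0
```

```bash
python3 -c "
from plan import *
show()
from meas import *
W,o=blank(snap('top','top8.png'),(318,178,356,235)); p=pose(W);print(p,jig(p[0]),p[1]%(2*np.pi)-np.pi-Y)
print([proj('top',np.r_[J@q+C,z]).round(1) for q,z in(((0,0),30),((-76,-50),40))])
im=cv2.imread('pics/top8.png')[150:230,305:375]
cv2.imwrite('pics/crop8.png',cv2.resize(im,None,fx=7,fy=7,interpolation=cv2.INTER_CUBIC))"
```

```text
t 9.45 tcp [356.3 -94.7 113.1] jig [-232.  -288.3] F [ 0.5  0.2 -0.3] gap 0.0 
axes [[0.002, 0.992, -0.122], [-0.003, -0.122, -0.992], [-1.0, 0.002, 0.002]]
(array([555.45825635, 160.96493795]), np.float64(2.8308197993882365), np.float64(171.2943114508331), np.float64(74.58227942692923)) [-62.58692239 -12.07402921] -0.19927285420155666
[array([329.5, 177.3]), array([345.2, 205.1])]
```

View pics/crop8.png

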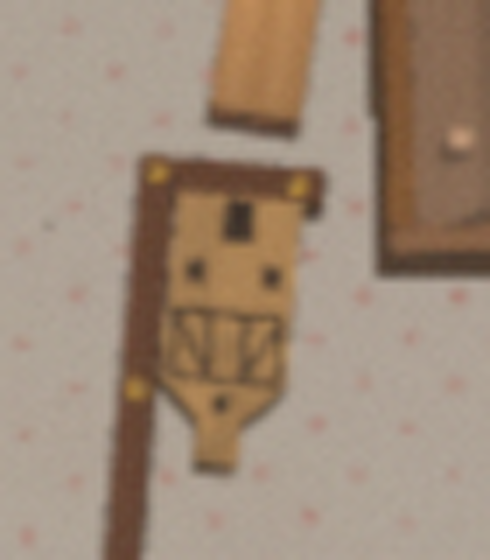

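The blank sits in the corner: base along the end rail (crop row ~193), left side on the long rail, chimney toward the robot at (215,465). The mask merged with the rail's screws, so I'll measure the right edge and chimney end only. I'll also compare the three loose objects with the first image.

Run:
```python
from plan import *; from meas import *
im=cv2.imread("pics/top8.png")[:,:,::-1]; a=im.astype(int); i0=cv2.imread("pics/top0.png")[:,:,::-1]
h=cv2.cvtColor(np.ascontiguousarray(im),cv2.COLOR_RGB2HSV).astype(float)[...,1]
# sub-pixel right edge: saturation step along rows 182-202
P=[]
for r in range(182,203):
    s=h[r]; c=np.arange(338,354); lo,hi=s[356:362].mean(),np.median(s[330:344]); t=(lo+hi)/2
    k=[i for i in c if s[i]>=t>s[i+1]]; i=k[-1]; P.append([i+(s[i]-t)/(s[i]-s[i+1]),r])
W=np.array([jig(onplane("top",p,40)) for p in P]); k=np.polyfit(W[:,0],W[:,1],1); print("right edge at jx-38:",np.polyval(k,-38),"(home -50) yaw",k[0],"scatter",np.std(W[:,1]-np.polyval(k,W[:,0])))
Q=[]
for c in range(334,338):
    s=h[:,c]; t=(s[225:232].mean()+np.median(s[205:214]))/2; i=[r for r in range(208,224) if s[r]>=t>s[r+1]][-1]; Q.append(jig(onplane("top",[c,i+(s[i]-t)/(s[i]-s[i+1])],40)))
print("chimney end (home -108,-25)",np.mean(Q,0))
for n,(x,y,w) in dict(jar=(455,219,14),house=(259,223,18),sand=(343,157,14)).items():
    d=np.abs(a[y-w:y+w,x-w:x+w]-i0[y-w:y+w,x-w:x+w].astype(int)); g=[cv2.cvtColor(np.ascontiguousarray(q[y-w:y+w,x-w:x+w]),cv2.COLOR_RGB2GRAY).astype(np.float32) for q in(i0,im)]
    print(n,"meandiff",d.mean(),"shift px",cv2.phaseCorrelate(*g))
```

```text
right edge at jx-38: -49.88788423647872 (home -50) yaw 0.013863537609746917 scatter 0.3616354189971333
chimney end (home -108,-25) [-110.1577034   -26.04830986]
jar meandiff 4.487670068027211 shift px ((-0.00540872800915615, -0.016953182295608826), 0.9698597934510973)
house meandiff 4.371399176954733 shift px ((0.0735644070041026, -0.08881959422816266), 0.9426763672151683)
sand meandiff 4.445578231292517 shift px ((-0.04461953734033308, -0.043172357103966164), 0.8925702365239462)
```

```bash
python3 -c "
from rig import *
print(state()['contact_force']); print(close_job())"
```

```text
[0.70990205 0.18588833 0.64627613]
the job is handed in; nothing more can be done
None
```

I pushed the blank sideways with two slightly open fingers until it met the long rail (12 N). Then I pushed on its chimney end with shut fingers until it met the end rail (about 9 N). I backed the arm off clear and handed the job in at about 9.5 s.

**Last checks, top camera:**
- **Long rail:** the right side measured 49.9 mm from the long rail's inner face (home is 50), and the blank is square to the rails within 0.014 rad.
- **End rail:** the chimney end measured 110 mm from the end rail (home is 108). I put the extra 2 mm down to the chimney's near face showing in the picture, but I did not check it a second way.
- **Other things:** the jar, brown house and sanding block shifted less than 0.1 pixel from the first picture.

**What went wrong on the way:**
- One move call was refused for a missing "twist" key. The arm did not move.
- The automatic fit of the whole blank failed three times, twice because the arm hid part of it and finally because its mask ran into the jig. The final figures therefore come from its right edge and chimney end only.

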